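# Hold the surface probe on the open pan's measuring disc

### The arm

A 6-joint arm with a two-finger parallel gripper is mounted at the origin on the work surface. World frame = base frame: x ahead of the robot, y to its left, z up, the work surface at z = 0. Lengths are in mm, angles in rad, forces in N, time in s.
With the tool pointing down it reaches from about 400 to 925 mm from the base axis. Payload 12.5 kg.
Tool frame: the origin (TCP) lies midway between the tips of the shut fingers; the grasp point (between the pads) lies 19 mm behind it; y points along the fingers, x is the direction in which the jaws open and shut, and the axes are right-handed (so a half turn about y gives the same grasp; the last joint's range is limited). The gripper opens to 95 mm and grips with 3 to 60 N. Pads are 20 mm wide; open, the fingers measure 119 mm over their backs; the gripper's body (75 mm by 180 mm) begins 59 mm behind the grasp point.
Start: joints at [-0.106, 0.491, 1.559, -0, 1.092, -0.106], TCP at [625.017, 0.021, 214.661] pointing down, gripper open.
Joint ranges: [-3.1, 3.1], [-0.84, 2.19], [0.05, 2.79], [-1.13, 4.28], [0.06, 2.93], [-2.69, 2.69]. Speed limits (rad/s): [2.22, 2.22, 2.79, 3.14, 3.14, 3.14].

### API

Orientations are given as [roll, pitch, yaw] about the fixed x, y, z axes, in that order (R = Rz(yaw) Ry(pitch) Rx(roll)).
In Python, from cell import env, vision, job gives the robot as it stands.
- The arm moves only by the shell command python3 -m crank 'ROWS' [OPENING]. ROWS is JSON, a list of rows, each a list of 6 numbers: the shift along the tool's x, y, z in mm, then the turn, a rotation vector about the tool's x, y, z in degrees. In form: [[x, y, z, rx, ry, rz], ...]. A call has 1 to 5 rows; each row is the pose to reach, as a shift and turn from the pose measured when the call began, along the tool's axes at that moment; what a row does not reach only later rows make up. A row lasts 1/10 s, in which the tool goes at most 50 mm and 8.59 degrees, less where a joint would pass 70% of its speed; a pose out of reach is approached as far as the arm can. A call with a gripper value outside its range is refused whole. OPENING is the opening, from 0 (shut) to 1 (fully open), set as the call begins (- or left out, the last holds). The fingers move at their own pace and stop on an object; the grip force is fixed at half the most. Time passes only in rows, so rows that repeat a pose let the fingers close. It gives the time, the measured TCP pose, the force and the opening at its end, in the units of the state.
- env.state(): the state, without advancing time (a new reading comes with each control period).
- vision.read_camera(name): name is "scene" or "side" or "wrist"; returns (picture, depth): 384x512x3 uint8, blue, green, red; 384x512 float32, mm along the optical axis (not along the pixel's ray), 0 where there is no reading.
- vision.calibration(name): a dict with "vertical_fov" (degrees; the focal length in pixels is half the picture's height over the tangent of half this angle, whatever the lens; pixels are square), "cx", "cy" (the principal point, pixels), "pose" (4x4, takes a point from camera to world coordinates). Camera axes: x right, y down, z forward; pixel columns grow to the right and rows downward; lengths in mm; the calibration is good to about 2 mm. A picture is of the moment at which its call begins: read the wrist's pose just before it. calibration takes no time and is no camera call; for the wrist camera it gives the pose at the moment of the call.
- job.job_done(): hands the job in, once; it reports no verdict.
The state is a dict: "t": time; "joints": joint angles; "qvel": joint speeds; "tau": joint torques, N m; "eef_pos": TCP position; "tcp_rot": TCP orientation; "ft_force": force on the tool from outside, world axes, zero at the start; "moment": the same for the moment, N m; "opening": opening from 0.0 (shut) to 1.0 (fully open).
Only numpy, scipy, OpenCV 4.12 (cv2) and the standard library are available. Lean on these libraries where they do the work, as an engineer would, in place of code of your own. Each camera call takes 0.05 s, during which the arm holds its last target.

### The job

One of the two grilling pans has its lid on and the other is open: take the surface probe out of its leaning holder and take a reading on the open pan, holding the probe upright with its foot wholly on the dark disc in the pan's floor. Press gently so that the sprung foot is pushed in about half-way, never to its stop, and finish still holding it there. Leave the lid, the pans and the other things where they are.

Things in the scene. Friction and masses are not known exactly. Their poses are not given: they have to be found in the camera images.
- probe_grip (a point): the surface probe, 0.12 to 0.23 kg, centre of its grey plastic handle. The handle is a bar 28 mm (its x) by 20 mm (its y, grip across this) by 58 mm long (its z, which points up out of the handle's far end, away from the foot). Below it, in line: a steel collar 30 mm across and 5 mm thick, a steel sleeve 16 mm across, and the sprung foot, whose flat face is 104 mm from this point (along -z) when not pressed. At the start the probe leans in the holder
- foot_face (a point): centre of the flat face of the probe's sprung foot, a steel disc 16 mm across and 6 mm thick at the lower end of the probe; z points up along the probe
- foot (a joint): how far the foot is pushed into the probe, in m: 0 = fully out, 0.012 = at its stop. The spring takes 1.2 N to start and 0.4 N more per mm: half-way (6 mm) is 3.6 N
- holder: wooden holder fixed to the shelf, origin at the centre of its underside; base 110 x 80 x 8 mm, with an aluminium socket reaching 90 mm above the shelf that leans by 15 degrees (0.262 rad) towards the holder's own -x. The probe stands in it, collar on the socket's mouth, handle clear above; pull it out along the lean by at least 75 mm. The socket is 30 mm wide across the holder's y, 42 mm over its wooden cheeks
- holder_mouth (a point): centre of the mouth of the holder's socket, where the probe's collar rests; its axes are the holder's
- pan_a_spot (a point): the first of two alike round aluminium grilling pans, open on top, loose, 0.6 kg: 160 mm across the rim, 140 mm across the base, 35 mm high, wall 3 mm, floor 4 mm thick. This point: centre of the top of its measuring disc, a dark steel disc 36 mm across standing 3 mm up from the pan's floor, 25 mm off the pan's centre along the pan's own x; its top is 7 mm above the shelf
- pan_a_middle (a point): middle of the first pan, half-way up, on its axis (17.5 mm above the shelf)
- pan_b_spot (a point): the second of two alike round aluminium grilling pans, open on top, loose, 0.6 kg: 160 mm across the rim, 140 mm across the base, 35 mm high, wall 3 mm, floor 4 mm thick. This point: centre of the top of its measuring disc, as on the first pan
- pan_b_middle (a point): middle of the second pan, half-way up, on its axis
- lid_plate (a point): aluminium pan lid, 168 mm across and 4 mm thick with a 26 mm tall dark wooden knob on top, resting on the rim of one of the two pans (centred on it, this point 37 mm above the shelf): which one differs from start to start
- jar: bystander: glass shaker jar with steel screw lid, 56 mm across, 95 mm tall; origin at the centre of its underside
- spatula: bystander: spatula lying flat at the shelf's far edge, origin under its middle
- scraper: bystander: blue plastic scraper lying flat at the left, 125 mm long, blade 75 mm wide; origin under its middle
- skewers: bystander: set of four short stainless skewers lying flat, 180 mm long, 36 mm wide; origin under its middle
Mind the look-alikes: they are no part of the job. Leave any brown look-alike of the part that bears probe_grip alone.

How it is judged (in metres and radians):
On the way:
1. the probe is held clear of its holder (contact force between probe and holder below 0.05 N and contact force between the fingers and probe above 1 N and height (world z) of foot_face above 0.09 m), for 0.2 s.
At the end, for the whole second after the job is handed in: Probe held still by the gripper, within 0.15 rad of upright, foot centre within 10 mm of the disc centre in the pan without lid, foot pushed in 2.5 to 9.5 mm and pressing with 1 to 8 N; the lid is on the other pan; the probe touches neither lid nor holder (((horizontal distance between lid_plate and pan_a_middle below 0.03 m and horizontal distance between foot_face and pan_b_spot below 0.01 m and contact force between foot and pan_b between 1 and 8 N) or (horizontal distance between lid_plate and pan_b_middle below 0.03 m and horizontal distance between foot_face and pan_a_spot below 0.01 m and contact force between foot and pan_a between 1 and 8 N)) and value of joint foot between 0.0025 and 0.0095 m and angle between probe_grip's own z axis and vertical below 0.15 rad and contact force between the fingers and probe above 2 N and contact force between probe and holder below 0.1 N and contact force between probe and lid below 0.1 N and linear speed of probe below 0.02 m/s); the arm keeps its last pose, push and grip.
It fails at once if the foot is pushed to its stop (value of joint foot above 0.0115 m).
It fails at once if the lid is disturbed (distance of lid_plate from where it was at the start of the episode above 0.015 m).
It fails at once if a pan is shifted (distance of any of pan_a_middle, pan_b_middle from where it was at the start of the episode above 0.02 m).
It fails at once if a bystander is disturbed (distance of any of jar, spatula, scraper, skewers from where it was at the start of the episode above 0.02 m or angle between jar's own z axis and vertical above 0.3 rad).
It also fails if it takes over 38 s, if anything falls off the work surface, if the arm or the gripper's body presses on something with over 40 N, if the wrist force passes 120 N, or if a joint passes its speed limit or range.

## Working session

There is one attempt and no reset: what is moved stays moved. The work goes in short steps, Python scripts to look and compute and a shell command to move; the robot and the scene stay as the last step left them, time stands still between calls to the robot, and variables do not carry over. Pictures are saved under pics/ and viewed, and the job is handed in when it is done.

```bash
ls; mkdir -p pics; python3 - <<'E'
from cell import env, vision, job
import cv2, numpy as np
print(env.state())
for n in ["scene","side","wrist"]:
    c=vision.calibration(n); print(n,c)
    p,d=vision.read_camera(n); cv2.imwrite(f"pics/{n}0.png",p); np.save(f"pics/{n}0.npy",d)
E
```

```text
pics
{'t': 0.0, 'joints': array([-1.05606005e-01,  4.91586771e-01,  1.55946232e+00,  4.90063733e-06,
        1.09167941e+00, -1.05575410e-01]), 'qvel': array([-2.10141104e-05, -3.80084624e-04,  1.40565769e-04,  4.86289138e-04,
        3.20432922e-04, -5.12003616e-04]), 'tau': array([-9.52334158e-04, -6.12640929e+01, -2.58175153e+01,  6.92750537e-02,
        4.83079045e-02, -1.38641695e-05]), 'eef_pos': array([6.24755716e+02, 4.60529877e-02, 2.14040406e+02]), 'tcp_rot': array([-1.57067231e+00,  1.12906739e-03, -3.27865080e-05]), 'ft_force': array([ 0.17157634,  0.05585272, -0.01524841]), 'moment': array([-0.01874846,  0.01350777,  0.03075087]), 'opening': 1.0010087551054996}
scene {'vertical_fov': 55.47632959309442, 'cx': 250.20717135246718, 'cy': 192.66363702949295, 'pose': array([[-5.51478004e-01,  4.56570563e-01, -6.98151368e-01,
         1.14218582e+03],
       [ 8.33920508e-01,  2.80489472e-01, -4.75291744e-01,
         5.28671109e+02],
       [-2.11801103e-02, -8.44315686e-01, -5.35427330e-01,
         6.23266296e+02],
       [ 0.00000000e+00,  0.00000000e+00,  0.00000000e+00,
 
[... 213 characters left out ...]
       [-7.09200425e-01, -5.13367096e-01,  4.83206977e-01,
        -5.83657754e+02],
       [ 2.02326888e-02, -6.99931467e-01, -7.13923371e-01,
         1.07246760e+03],
       [ 0.00000000e+00,  0.00000000e+00,  0.00000000e+00,
         1.00000000e+00]])}
wrist {'vertical_fov': 70.16667927482328, 'cx': 257.19770209312037, 'cy': 187.13643595313516, 'pose': array([[ 9.99999037e-01,  8.62754518e-04, -1.08678501e-03,
         6.26525388e+02],
       [ 5.15732944e-04, -9.58193093e-01, -2.86121882e-01,
         8.20025633e+01],
       [-1.28820284e-03,  2.86121046e-01, -9.58192615e-01,
         3.84457545e+02],
       [ 0.00000000e+00,  0.00000000e+00,  0.00000000e+00,
         1.00000000e+00]])}
```

View pics/scene0.png

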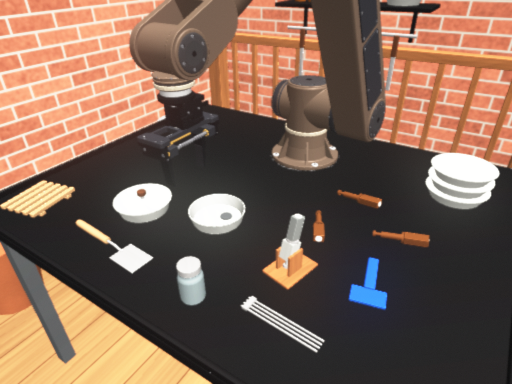

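View pics/side0.png

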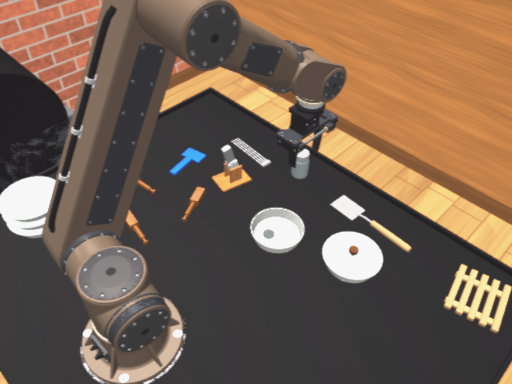

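View pics/wrist0.png

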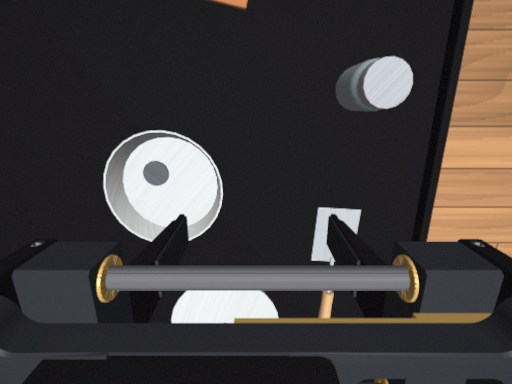

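The scene image shows the lidded pan at (142,203), the open pan at (217,213) with its disc near (226,216), and the holder at (290,262) with a grey handle at (295,228). Candidates for the probe are the grey handle in the holder at scene (295,228) and three orange-brown look-alikes lying at (319,228), (370,200) and (414,239). Only the grey one in the leaning holder fits the description. I'll enlarge it to confirm.

```bash
python3 - <<'E'
import cv2, numpy as np
a=cv2.imread("pics/scene0.png")[205:290,255:335]; b=cv2.imread("pics/side0.png")[135:200,200:265]
a=cv2.resize(a,(400,425),interpolation=cv2.INTER_NEAREST); b=cv2.resize(b,(400,400),interpolation=cv2.INTER_NEAREST)
o=np.zeros((425,800,3),np.uint8); o[:,:400]=a; o[:400,400:]=b
cv2.imwrite("pics/crop0.png",o)
E
cat > h.py <<'E'
import numpy as np, cv2
from cell import env, vision
def K(c): 
    return 192/np.tan(np.radians(c["vertical_fov"]/2))
def ray(c,u,v):
    f=K(c); d=np.array([(u-c["cx"])/f,(v-c["cy"])/f,1.]); P=np.array(c["pose"]); return P[:3,3],P[:3,:3]@d
def onz(c,u,v,z):
    o,d=ray(c,u,v); return o+d*(z-o[2])/d[2]
def tri(rays):
    A=np.zeros((3,3));b=np.zeros(3)
    for o,d in rays:
        d=d/np.linalg.norm(d);M=np.eye(3)-np.outer(d,d);A+=M;b+=M@o
    x=np.linalg.solve(A,b)
    return x,[np.linalg.norm(np.cross(x-o,d/np.linalg.norm(d))) for o,d in rays]
def proj(c,X):
    P=np.array(c["pose"]);q=P[:3,:3].T@(np.asarray(X)-P[:3,3]);f=K(c);return np.array([c["cx"]+f*q[0]/q[2],c["cy"]+f*q[1]/q[2]])
E
```

```text
(no output)
```

View pics/crop0.png

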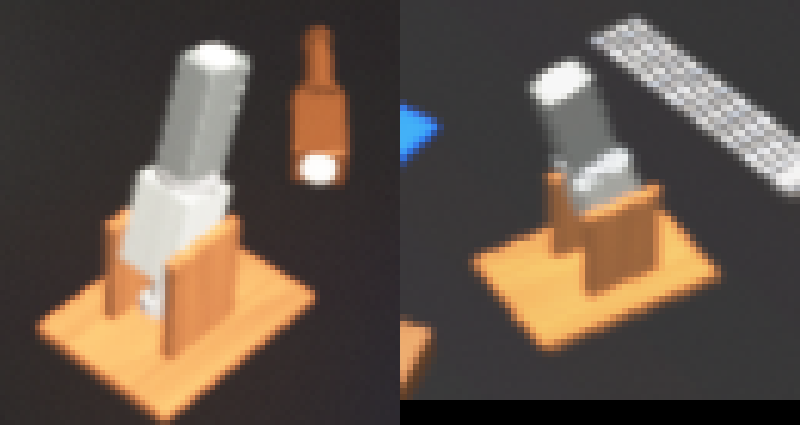

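The enlarged crop confirms it: grey handle with a white cap, collar on the aluminium socket, between wooden cheeks on the orange base. The brown probe lying beside it is the look-alike. Next I measure.

```bash
python3 - <<'E'
from h import *
np.set_printoptions(precision=1,suppress=True)
S=vision.calibration("scene");D=vision.calibration("side");W=vision.calibration("wrist")
print("base corners scene");
for u,v in [(262.4,270.4),(288,289.6),(318.2,264)]: print(onz(S,u,v,8))
print("side")
for u,v in [(211.7,177.7),(224,191.7),(252,178.9)]: print(onz(D,u,v,8))
print("top",tri([ray(S,298,215.4),ray(D,226.3,148.8)]))
# disc and pan
for n,c in [("scene",S),("side",D),("wrist",W)]:
    p=cv2.imread(f"pics/{n}0.png"); g=cv2.cvtColor(p,cv2.COLOR_BGR2GRAY)
    box={"scene":(185,190,250,235),"side":(245,205,310,255),"wrist":(100,125,225,240)}[n]
    x0,y0,x1,y1=box; r=g[y0:y1,x0:x1]
    m=(r>120).astype(np.uint8)
    cs,_=cv2.findContours(m,cv2.RETR_EXTERNAL,cv2.CHAIN_APPROX_NONE); cmax=max(cs,key=cv2.contourArea)
    e=cv2.fitEllipse(cv2.convexHull(cmax)); print(n,"rim",e,onz(c,e[0][0]+x0,e[0][1]+y0,35))
    full=np.zeros_like(m);cv2.drawContours(full,[cv2.convexHull(cmax)],-1,1,-1)
    k=((r<115)&(cv2.erode(full,np.ones((7,7)))>0)).astype(np.uint8)
    nn,l,st,ce=cv2.connectedComponentsWithStats(k)
    for i in range(1,nn):
        if st[i,4]>25: print("  disc",st[i],ce[i]+[x0,y0],onz(c,*(ce[i]+[x0,y0]),7))
E
```

```text
base corners scene
[609.9 195.4   8. ]
[630.1 274.7   8. ]
[520.5 297.    8. ]
side
[517.5 286.7   8. ]
[502.3 209.    8. ]
[611.3 188.1   8. ]
top (array([545.2, 244.5, 145.5]), [np.float64(3.3695530547951904), np.float64(3.3695530547950847)])
scene rim ((31.522541046142578, 22.788537979125977), (40.79779052734375, 58.178558349609375), 85.10375213623047) [511.2 -15.7  35. ]
side rim ((32.05883026123047, 24.274927139282227), (45.51907730102539, 54.6944580078125), 97.63744354248047) [491.5 -35.4  35. ]
wrist rim ((62.54372787475586, 61.59181213378906), (110.55183410644531, 123.42670440673828), 120.98832702636719) [499.9 -21.7  35. ]
  disc [ 11   8  68  33 514] [134.3 146.5] [456.4  27.7   7. ]
  disc [ 44  37  24  23 346] [155.5 172.6] [481.7  -9.4   7. ]
  disc [ 54  89  34  26 522] [174.9 229.9] [501.7 -98.3   7. ]
```

```bash
python3 -m crank '[[-8,-7,25,0,-8.4,0],[-16,-14,50,0,-16.8,0],[-24,-21,75,0,-25.2,0],[-32,-28,100,0,-33.6,0],[-40,-35,125,0,-42,0]]' 1
```

```text
t: 0.65
eef_pos: [584.3, 126.0, 249.3]
tcp_rot: [-1.57, 0.001, 0.739]
ft_force: [-0.1, 0.4, -0.1]
opening: 1.0
```

```bash
python3 -m crank '[[9,-7,24,0,-7.8,0],[18,-14,48,0,-15.6,0],[27,-21,72,0,-23.4,0],[35,-28,97,0,-31.2,0],[44,-36,121,0,-39,0]]' 1; python3 - <<'E'
from h import *
import pickle
s=env.state();c=vision.calibration("wrist");p,d=vision.read_camera("wrist")
print(s["joints"],s["eef_pos"],s["tcp_rot"]);cv2.imwrite("pics/wrist1.png",p);pickle.dump((c,d),open("pics/wrist1.pkl","wb"))
p,d=vision.read_camera("scene");cv2.imwrite("pics/scene1.png",p)
E
```

```text
t: 1.15
eef_pos: [534.7, 245.9, 285.4]
tcp_rot: [-1.569, 0.0, 1.425]
ft_force: [1.5, 0.1, 0.3]
opening: 1.0
[ 3.18684172e-01  3.76634616e-01  1.55405094e+00  4.62975483e-04
  1.21277845e+00 -1.10677482e+00] [534.67304067 245.92275432 285.42338314] [-1.56892889e+00  4.50037918e-04  1.42529677e+00]
```

View pics/wrist1.png

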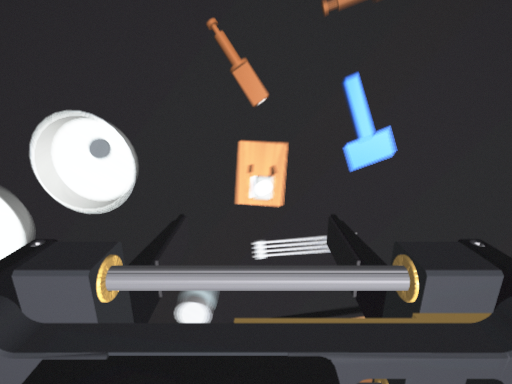

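```bash
python3 - <<'E'
import cv2
a=cv2.imread("pics/wrist1.png")[130:220,215:305]
cv2.imwrite("pics/crop1.png",cv2.resize(a,(594,594),interpolation=cv2.INTER_CUBIC))
E
```

```text
(no output)
```

View pics/crop1.png

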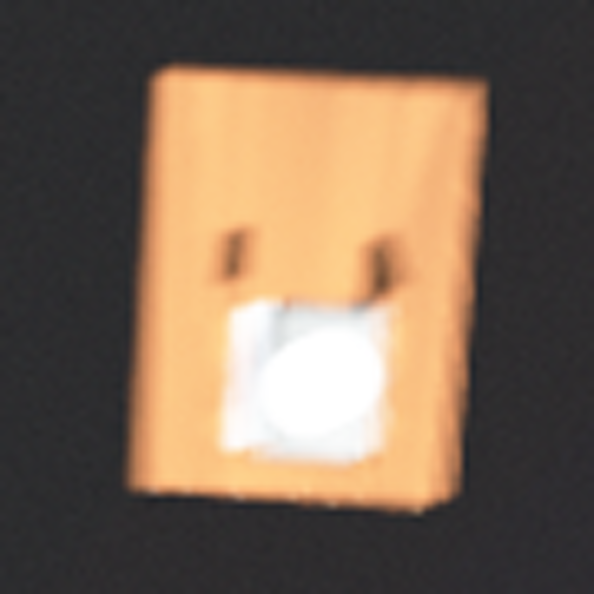

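View pics/scene1.png

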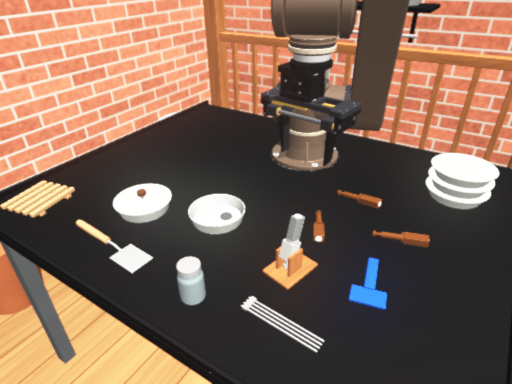

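```bash
cat > m1.py <<'E'
from h import *
import pickle
np.set_printoptions(precision=1,suppress=True)
S=vision.calibration("scene");D=vision.calibration("side");W,d=pickle.load(open("pics/wrist1.pkl","rb"))
print(S["pose"][:3,3],W["pose"][:3,3])
C=[onz(W,u,v,8) for u,v in [(238.8,140.3),(288.8,142.4),(283.9,205.8),(234.7,204.2)]]
for c in C: print(c)
print("ctr",np.mean(C,0)); x=(C[2]-C[1]+C[3]-C[0])/2;print("x",x,np.linalg.norm(x),np.degrees(np.arctan2(x[1],x[0])));y=(C[1]-C[0]+C[2]-C[3])/2;print("y",y,np.linalg.norm(y),np.degrees(np.arctan2(-y[0],y[1])) if 1 else 0)
rs=[ray(S,298,215.4),ray(D,226.3,148.8),ray(W,263.8,187.6)]
print(tri(rs));
for i,j in [(0,1),(0,2),(1,2)]: print(tri([rs[i],rs[j]]))
print("depth top",d[187,264],d[150:200:10,264])
# pan
p=cv2.imread("pics/wrist1.png");g=cv2.cvtColor(p,cv2.COLOR_BGR2GRAY)
r=g[135:160,85:115];m=(r<120).astype(np.uint8);n,l,st,ce=cv2.connectedComponentsWithStats(m)
for i in range(1,n):
    if st[i,4]>25: print(st[i],ce[i]+[85,135],onz(W,*(ce[i]+[85,135]),7))
E
python3 m1.py
```

```text
[1142.2  528.7  623.3] [456.4 258.7 455.9]
[504.8 221.1   8. ]
[519.9 301.2   8. ]
[628.  280.4   8. ]
[612.7 196.    8. ]
ctr [566.3 249.7   8. ]
x [108.  -22.9   0. ] 110.4388675480345 -11.988556225634168
y [15.2 82.2  0. ] 83.64211306289783 -10.478915853360293
(array([547.9, 248.4, 145.4]), [np.float64(3.597791259206335), np.float64(5.496039524055495), np.float64(4.647198451417976)])
(array([545.2, 244.5, 145.5]), [np.float64(3.3695530547951904), np.float64(3.3695530547950847)])
(array([548.2, 251.4, 150.6]), [np.float64(1.6981681504532034), np.float64(1.6981681504531028)])
(array([554. , 251.9, 133.8]), [np.float64(1.57274302898245), np.float64(1.5727430289825164)])
depth top 322.91498 [449.3 453.  458.  322.4 322.3]
```

```bash
cat > m2.py <<'E'
from h import *
import pickle
np.set_printoptions(precision=1,suppress=True)
W,d=pickle.load(open("pics/wrist1.pkl","rb"))
def back(us,vs,W=W,d=d):
    f=K(W);z=d[vs,us];q=np.stack([(us-W["cx"])/f*z,(vs-W["cy"])/f*z,z]);return (W["pose"][:3,:3]@q).T+W["pose"][:3,3]
vs,us=np.mgrid[135:215,230:295];vs=vs.ravel();us=us.ravel();k=d[vs,us]>0;P=back(us[k],vs[k]);uv=np.stack([us[k],vs[k]],1)
for lo,hi in [(125,170),(85,125),(4,14)]:
    m=(P[:,2]>lo)&(P[:,2]<hi);Q=P[m];print(lo,m.sum(),Q.mean(0),Q.min(0),Q.max(0),uv[m].mean(0),uv[m].min(0),uv[m].max(0))
p=cv2.imread("pics/wrist1.png");g=cv2.cvtColor(p,cv2.COLOR_BGR2GRAY);print(g[147,85:115],g[135:160,100])
print(np.histogram(d[140:155,92:108],5))
E
python3 m2.py
```

```text
125 392 [549.9 249.  146.8] [535.7 237.1 140.4] [565.3 260.4 151.3] [260.7 189. ] [252 177] [269 201]
85 80 [566.5 237.9  90.7] [543.3 227.7  85.1] [583.2 261.1 121.7] [254.  189.6] [248 177] [270 199]
4 2215 [557.8 246.7   8.3] [506.2 195.2   4. ] [628.8 294.6  14. ] [259.  169.2] [234 141] [285 207]
[255 255 253 240 202 154 153 154 154 153 153 153 151 152 153 152 151 152
 151 152 153 154 155 151 156 216 251 255 255 255] [255 254 245 221 179 154 151 151 152 152 151 151 152 151 152 151 151 154
 152 154 152 154 174 221 244]
(array([  1,   0,   0,   0, 239]), array([  0. ,  90.6, 181.2, 271.8, 362.4, 452.9], dtype=float32))
```

```bash
cat > go.py <<'E'
from h import *
from scipy.spatial.transform import Rotation as R
np.set_printoptions(precision=2,suppress=True)
def cur():
    s=env.state(); return np.array(s["eef_pos"]),R.from_euler("xyz",s["tcp_rot"])
def target(pos,tx,ty):
    p,r=cur(); tx=np.array(tx,float);ty=np.array(ty,float);ty/=np.linalg.norm(ty);tx-=ty*(tx@ty);tx/=np.linalg.norm(tx)
    T=R.from_matrix(np.stack([tx,ty,np.cross(tx,ty)],1))
    print("shift",r.inv().apply(np.array(pos)-p),"rot",np.degrees((r.inv()*T).as_rotvec()))
E
python3 - <<'E'
from go import *
target([543,250.4,172.8],[.191,.982,0],[.254,-.049,-.966])
S=vision.calibration("scene");D=vision.calibration("side")
for X in [(550,249,146.8),(557.4,247.6,118.8),(566,246,88)]: print(proj(S,X),proj(D,X))
E
```

```text
shift [  4.22 113.47  -7.91] rot [-15.01   2.67   0.38]
[297.33 217.02] [225.44 146.81]
[294.63 228.68] [227.63 152.74]
[291.62 241.26] [230.09 159.  ]
```

```bash
python3 -m crank '[[1,25,-2,-3.8,0.7,0.1],[2,50,-4,-7.5,1.3,0.2],[3,75,-6,-11.2,2,0.3],[4,100,-8,-15,2.7,0.4],[4,113,-8,-15,2.7,0.4]]' 1; python3 - <<'E'
from h import *
import pickle
s=env.state();c=vision.calibration("wrist");p,d=vision.read_camera("wrist")
print(s["eef_pos"],s["tcp_rot"]);cv2.imwrite("pics/wrist2.png",p);pickle.dump((c,d),open("pics/wrist2.pkl","wb"))
a,_=vision.read_camera("scene");cv2.imwrite("pics/scene2.png",a)
o=np.hstack([cv2.resize(p,(400,300)),cv2.resize(a[140:300,180:393],(400,300))]);cv2.imwrite("pics/both2.png",o)
E
```

```text
t: 1.75
eef_pos: [541.6, 249.5, 170.9]
tcp_rot: [-1.83, 0.002, 1.377]
ft_force: [-0.6, 0.4, 0.5]
opening: 0.999
[541.56208537 249.54169469 170.92733149] [-1.83013004e+00  1.53286727e-03  1.37690773e+00]
```

View pics/both2.png

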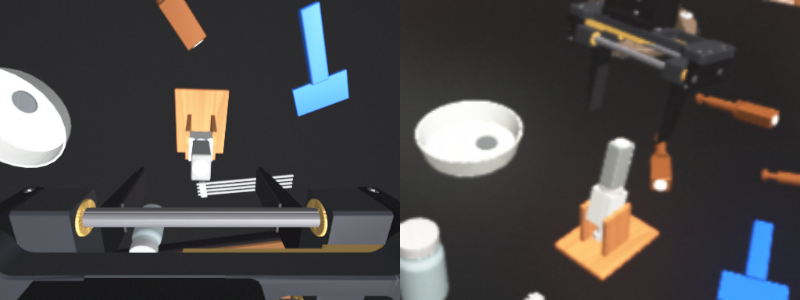

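```bash
python3 - <<'E'
from go import *
import pickle
W,d=pickle.load(open("pics/wrist2.pkl","rb"));S=vision.calibration("scene")
p,r=cur()
print("tcp",proj(W,p),proj(S,p),"ahead27",proj(W,p+r.apply([0,27,0])),proj(S,p+r.apply([0,27,0])))
print(r.as_matrix())
def back(us,vs):
    f=K(W);z=d[vs,us];q=np.stack([(us-W["cx"])/f*z,(vs-W["cy"])/f*z,z]);return (W["pose"][:3,:3]@q).T+W["pose"][:3,3]
vs,us=np.mgrid[100:240,210:300];vs=vs.ravel();us=us.ravel();k=d[vs,us]>0;P=back(us[k],vs[k])
m=(P[:,2]>128)&(P[:,2]<165);Q=P[m]
print(Q.mean(0),Q.min(0),Q.max(0))
t=r.inv().apply(P-p)
for lo in range(18,110,6):
    m=(t[:,1]>lo)&(t[:,1]<=lo+6)&(P[:,2]>15)
    if m.sum()>5: q=t[m];print(lo,m.sum(),"x",q[:,0].min(),q[:,0].max(),"z",q[:,2].min(),q[:,2].max())
E
python3 - <<'E'
import cv2
a=cv2.imread("pics/wrist2.png")[110:240,170:340];cv2.imwrite("pics/crop2.png",cv2.resize(a,(680,520),interpolation=cv2.INTER_CUBIC))
E
```

```text
tcp [255.61 229.76] [299.7  206.13] ahead27 [255.8 214.5] [297.13 217.21]
[[ 0.19  0.25 -0.95]
 [ 0.98 -0.05  0.19]
 [-0.   -0.97 -0.25]]
[547.5  249.57 145.03] [535.34 236.74 128.42] [564.25 261.02 151.04]
18 7 x -4.3899283012792365 0.17130613661603428 z -7.375776254932799 5.205003844357195
24 874 x -9.349889727518946 11.01917480150059 z -14.206841117094807 13.973651686511232
30 55 x -8.477175434838184 11.094963348008031 z 11.430262885979166 14.00971039788369
36 55 x -8.746869188549297 10.632603644893095 z 11.642145702838146 13.671686061585874
42 54 x -8.232491984444716 10.746934309524681 z 12.087431924002916 13.61671610043927
48 47 x -8.352399322056973 11.178585935597765 z 10.65656190596306 13.649690240796502
54 48 x -8.662811915660537 10.528225558766461 z 11.899442482375644 13.788415332071509
60 39 x -8.775623876524897 10.7258490224816 z 11.873142512323765 13.741438899889333
66 35 x -8.219879627791443 9.984968184257077 z 12.418193234300555 13.854801565913688
72 39 x -8.389160089148133 11.028336438764876 z 10.59256459163977 13.387294771983122
78 89 x -13.704540572081694 15.46747409565928 z -8.981086167965431 14.361959402700341
84 166 x -14.211837734426432 15.697129539719171 z -16.90436543466721 14.258330842934097
90 41 x -14.172340307208323 15.78264821426721 z -9.329653977919781 13.543673784908348
96 35 x -13.275026963736124 14.977295181853957 z 11.773420794522876 13.455151112841774
102 168 x -20.095322690342016 21.74377166830592 z 4.55079816796843 19.561973094195228
108 233 x -20.83921290526908 21.964723835727586 z -21.06461677168229 21.508436223919308
```

View pics/crop2.png

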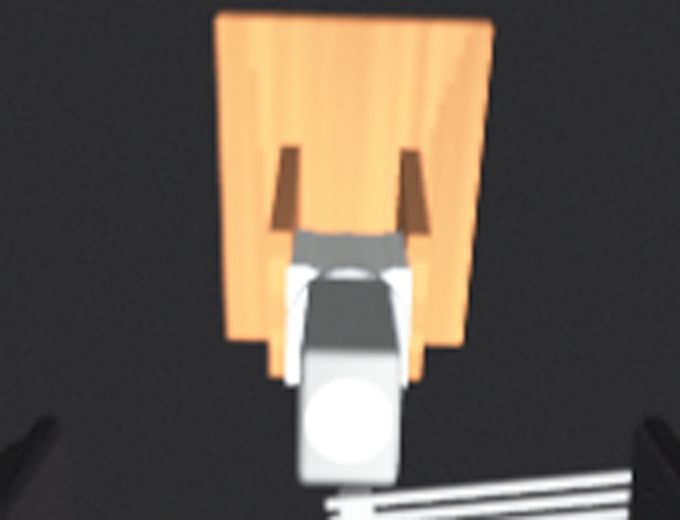

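The handle is centred between the fingers: tool x runs −9 to 11, z is ±14, and the top is 26 mm ahead. It lies along the tool's axis, so I'll advance 73 mm and close.

```bash
python3 -m crank '[[1,18,0,0,0,0],[1,36,0,0,0,0],[1,54,0,0,0,0],[1,73,0,0,0,0],[1,73,0,0,0,0]]' 1; python3 - <<'E'
from h import *
p,d=vision.read_camera("wrist");a,_=vision.read_camera("scene");b,_=vision.read_camera("side")
print(env.state()["eef_pos"],env.state()["ft_force"])
cv2.imwrite("pics/both3.png",np.hstack([cv2.resize(p,(400,300)),cv2.resize(a[140:300,180:393],(400,300))]))
E
```

```text
t: 2.35
eef_pos: [561.6, 246.1, 100.1]
tcp_rot: [-1.826, 0.003, 1.376]
ft_force: [-0.7, 1.4, 0.2]
opening: 0.997
[561.71803634 246.81347536 102.3376975 ] [-0.14867497 -0.02202451  0.34711495]
```

View pics/both3.png

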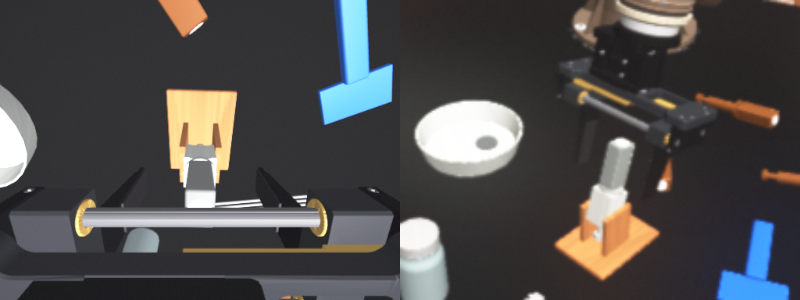

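```bash
python3 -m crank '[[0,0,0,0,0,0],[0,0,0,0,0,0],[0,0,0,0,0,0],[0,0,0,0,0,0],[0,0,0,0,0,0]]' 0;python3 -m crank '[[0,0,0,0,0,0],[0,0,0,0,0,0],[0,0,0,0,0,0],[0,0,0,0,0,0]]' 0; python3 - <<'E'
from h import *
p,d=vision.read_camera("wrist");a,_=vision.read_camera("scene")
cv2.imwrite("pics/both4.png",np.hstack([cv2.resize(p,(400,300)),cv2.resize(a[140:300,180:393],(400,300))]))
E
```

```text
t: 3.0
eef_pos: [561.7, 246.8, 102.5]
tcp_rot: [-1.829, 0.001, 1.377]
ft_force: [0.4, -0.8, 0.3]
opening: 0.636
t: 3.4
eef_pos: [561.7, 246.8, 102.4]
tcp_rot: [-1.829, 0.001, 1.377]
ft_force: [0.1, -0.1, -0.2]
opening: 0.299
```

View pics/both4.png

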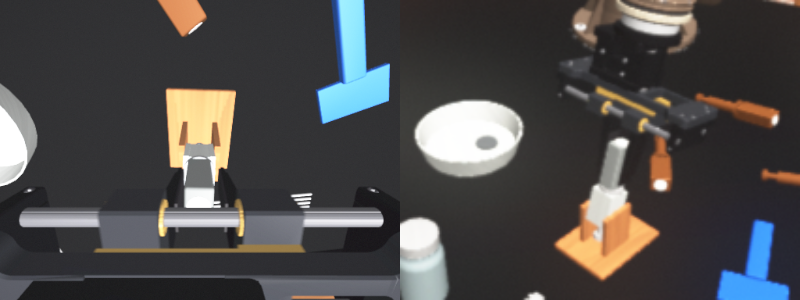

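```bash
python3 - <<'E'
from go import *
S=vision.calibration("scene");p,r=cur()
print("tcp",proj(S,p),[proj(S,p+r.apply([0,-k,0])) for k in (19,50,78)])
a,d=vision.read_camera("scene");b,e=vision.read_camera("side")
np.save("pics/sc5.npy",d)
print(d[205:245:6,290:304:3])
c=a[150:260,245:345]; cc=b[110:210,180:280]
cv2.imwrite("pics/c5.png",np.hstack([cv2.resize(c,(400,440),interpolation=cv2.INTER_CUBIC),cv2.resize(cc,(400,440),interpolation=cv2.INTER_CUBIC)]))
E
```

```text
tcp [293.09 235.34] [array([294.83, 227.86]), array([297.72, 215.4 ]), array([300.41, 203.83])]
[[ 797.98  794.13  800.22  753.49  747.47]
 [ 798.29  796.55  805.85 1070.55  776.07]
 [ 802.23  798.11  795.87  795.93  783.25]
 [ 806.64  799.25  794.62  790.36  781.67]
 [ 808.92  803.58  797.45  794.36  799.01]
 [ 809.62  805.18  798.81  804.49  815.43]
 [ 812.4   807.22  818.62  816.73  959.29]]
```

View pics/c5.png

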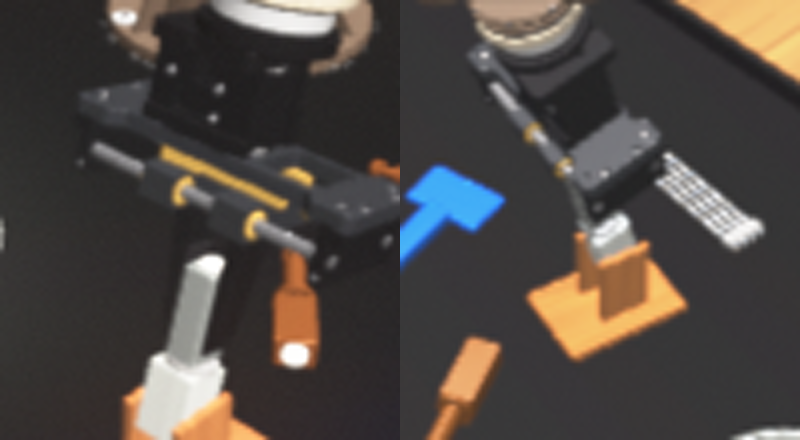

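The fingers straddle the handle and are still closing.

```bash
python3 -m crank '[[0,0,0,0,0,0],[0,0,0,0,0,0],[0,0,0,0,0,0],[0,0,0,0,0,0],[0,0,0,0,0,0]]' 0; python3 -m crank '[[0,0,0,0,0,0],[0,0,0,0,0,0],[0,0,0,0,0,0]]' 0
```

```text
t: 4.1
eef_pos: [561.6, 246.6, 102.4]
tcp_rot: [-1.829, 0.002, 1.377]
ft_force: [0.8, -1.7, -0.2]
opening: 0.207
t: 4.4
eef_pos: [561.6, 246.7, 102.5]
tcp_rot: [-1.829, 0.001, 1.377]
ft_force: [-0.3, -0.9, 0.9]
opening: 0.207
```

The opening is 19.7 mm, so the handle is gripped. Now I pull out along the lean.

```bash
python3 -m crank '[[0,-8,0,0,0,0],[0,-20,0,0,0,0],[0,-34,0,0,0,0],[0,-48,0,0,0,0],[0,-62,0,0,0,0]]' 0; python3 -m crank '[[0,-15,0,0,0,0],[0,-30,0,0,0,0],[0,-45,0,0,0,0],[0,-58,0,0,0,0],[0,-60,0,0,0,0]]' 0;python3 - <<'E'
from h import *
p,d=vision.read_camera("wrist");a,_=vision.read_camera("scene")
cv2.imwrite("pics/both6.png",np.hstack([cv2.resize(p,(400,300)),cv2.resize(a[100:300,160:426],(400,300))]))
E
```

```text
t: 4.9
eef_pos: [545.6, 250.0, 164.0]
tcp_rot: [-1.829, 0.001, 1.377]
ft_force: [0.4, -0.4, -1.0]
opening: 0.213
t: 5.4
eef_pos: [530.5, 253.3, 224.1]
tcp_rot: [-1.831, -0.0, 1.377]
ft_force: [0.4, -0.2, -2.4]
opening: 0.207
```

View pics/both6.png

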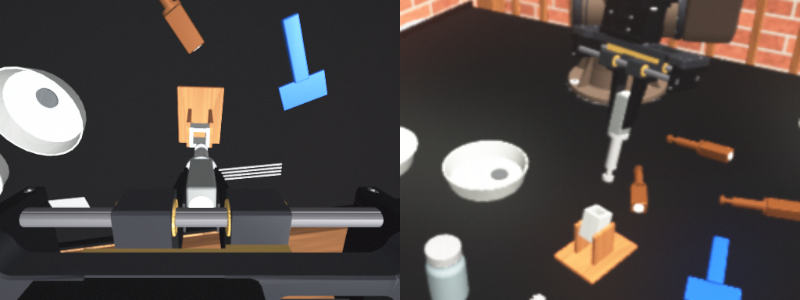

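```bash
cat > disc.py <<'E'
from h import *
import pickle,sys
np.set_printoptions(precision=1,suppress=True)
def disc(c,p,u,v,n,thr):
    g=cv2.cvtColor(p,cv2.COLOR_BGR2GRAY).astype(np.float32);h=n
    r=cv2.resize(g[v-h:v+h,u-h:u+h],None,fx=8,fy=8,interpolation=cv2.INTER_CUBIC)
    m=(r<thr).astype(np.uint8);nn,l,st,ce=cv2.connectedComponentsWithStats(m)
    i=l[8*h,8*h]
    q=(ce[i]+.5)/8-.5+[u-h,v-h]
    return q,st[i]/8.,onz(c,*q,7)
E
python3 - <<'E'
from disc import *
c=vision.calibration("wrist");p,d=vision.read_camera("wrist");cv2.imwrite("pics/wrist6.png",p);pickle.dump((c,d),open("pics/wrist6.pkl","wb"))
W1=pickle.load(open("pics/wrist1.pkl","rb"))[0];W2=pickle.load(open("pics/wrist2.pkl","rb"))[0]
S=vision.calibration("scene");D=vision.calibration("side")
for n,cc,pp,u,v,h,t in [("w6",c,p,60,125,30,190),("w1",W1,cv2.imread("pics/wrist1.png"),100,148,18,200),("w2",W2,cv2.imread("pics/wrist2.png"),30,130,28,190),("sc",S,cv2.imread("pics/scene1.png"),226,217,14,180),("sd",D,cv2.imread("pics/side0.png"),268,234,14,180)]:
    print(n,disc(cc,pp,u,v,h,t))
g=cv2.cvtColor(cv2.imread("pics/scene1.png"),cv2.COLOR_BGR2GRAY);print(g[217,212:240]);
g=cv2.cvtColor(cv2.imread("pics/side0.png"),cv2.COLOR_BGR2GRAY);print(g[234,255:285])
E
```

```text
w6 (array([ 59.7, 125.4]), array([  16. ,   18. ,   28.8,   25.6, 4308.8]), array([480.6,  -8.7,   7. ]))
w1 (array([ 99.5, 148. ]), array([   7.5,    8.9,   20.9,   19.2, 2537.9]), array([484.3,  -7.6,   7. ]))
w2 (array([ 31.3, 129.9]), array([  13.2,   13.9,   33.1,   28.9, 5516.4]), array([480.5,  -7.2,   7. ]))
sc (array([225.7, 215.8]), array([  8.9,  10. ,  10.6,   6.8, 446.6]), array([479.2,  -9.9,   7. ]))
sd (array([268.3, 233.7]), array([  9.9,  10. ,   9.8,   8.5, 522.6]), array([478.2, -13.8,   7. ]))
[255 254 254 254 254 254 254 253 215 163 156 155 158 158 157 157 157 155
 159 208 251 254 254 254 254 254 254 252]
[247 247 247 247 247 247 247 246 197 163 160 160 160 159 159 158 159 159
 174 240 247 247 247 247 247 247 247 247 247 247]
```

```bash
python3 - <<'E'
from go import *
print(env.state()["joints"])
target([481,-9,180],[.191,.982,0],[0,0,-1])
E
```

```text
[ 0.4   0.36  1.78 -0.2   0.79 -0.85]
shift [-266.49   41.28    8.75] rot [14.79 -0.1  -0.09]
```

```bash
python3 -m crank '[[-30,0,1,2,0,0],[-62,3,2,4,0,0],[-94,8,3,6,0,0],[-126,13,4,8,0,0],[-150,18,5,9,0,0]]' 0; python3 - <<'E'
from go import *
target([481,-9,180],[.191,.982,0],[0,0,-1])
E
```

```text
t: 6.05
eef_pos: [500.8, 104.1, 202.5]
tcp_rot: [-1.669, 0.002, 1.376]
ft_force: [-0.2, 1.1, -1.6]
opening: 0.206
shift [-114.73   22.76   -0.2 ] rot [ 5.65 -0.15 -0.1 ]
```

```bash
python3 -m crank '[[-28,5,0,1.5,0,0],[-56,11,0,3,-0.1,0],[-84,17,0,4.5,-0.1,0],[-110,22,0,5.6,-0.1,0],[-115,23,0,5.6,-0.1,0]]' 0; python3 -m crank '[[0,0,0,0,0,0],[0,0,0,0,0,0]]' 0; python3 - <<'E'
from h import *
import pickle
c=vision.calibration("wrist");p,d=vision.read_camera("wrist");cv2.imwrite("pics/wrist7.png",p);pickle.dump((c,d),open("pics/wrist7.pkl","wb"))
a,da=vision.read_camera("scene");b,_=vision.read_camera("side");cv2.imwrite("pics/scene7.png",a);cv2.imwrite("pics/side7.png",b)
print(env.state()["eef_pos"],env.state()["tcp_rot"],env.state()["ft_force"])
o=np.vstack([np.hstack([cv2.resize(p,(400,300)),cv2.resize(a[130:250,150:310],(400,300))]),np.hstack([cv2.resize(b[150:290,210:397],(400,300)),cv2.resize(p[90:290,120:387],(400,300))])]);cv2.imwrite("pics/both7.png",o)
E
```

```text
t: 6.55
eef_pos: [480.4, -11.3, 178.6]
tcp_rot: [-1.569, 0.002, 1.375]
ft_force: [-0.4, -0.5, -1.6]
opening: 0.21
t: 6.75
eef_pos: [480.4, -10.9, 178.3]
tcp_rot: [-1.569, 0.002, 1.375]
ft_force: [-0.4, 0.3, -0.8]
opening: 0.21
[480.48438498 -10.47278063 178.67310557] [-1.56973606  0.00197321  1.3764098 ] [ 0.6498415   0.29138158 -1.3333852 ]
```

View pics/both7.png

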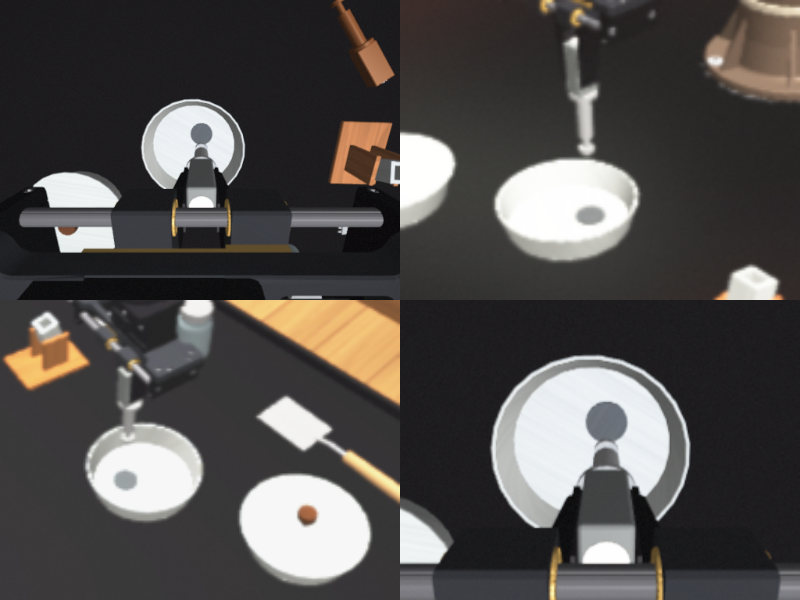

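```bash
python3 - <<'E'
from disc import *
from go import cur
W,d=pickle.load(open("pics/wrist7.pkl","rb"));p=cv2.imread("pics/wrist7.png")
q,st,X=disc(W,p,257,171,20,190);print(q,st,X)
pos,r=cur()
# full disc contour: fit ellipse on upper visible edge
g=cv2.cvtColor(p,cv2.COLOR_BGR2GRAY);print(g[150:200,257]);
vs,us=np.mgrid[150:240,235:285];vs=vs.ravel();us=us.ravel();f=K(W);z=d[vs,us]
P=(W["pose"][:3,:3]@np.stack([(us-W["cx"])/f*z,(vs-W["cy"])/f*z,z])).T+W["pose"][:3,3]
t=r.inv().apply(P-pos)
for lo in range(0,120,4):
    m=(t[:,1]>lo)&(t[:,1]<=lo+4)&(abs(t[:,0])<30)&(abs(t[:,2])<20)&(z>0)
    if m.sum()>3: print(lo,m.sum(),"x",t[m,0].min(),t[m,0].max(),"z",t[m,2].min(),t[m,2].max())
k=(abs(P[:,0]-481)<60)&(P[:,2]<12)&(z>0);print("floor/disc z",np.percentile(P[k,2],[5,50,95]),P[np.argmin((us-257)**2+(vs-165)**2)])
def crop(n,u0,v0,w,h):
    c=cv2.imread(f"pics/{n}7.png")[v0:v0+h,u0:u0+w];return cv2.resize(c,(400,400),interpolation=cv2.INTER_CUBIC)
cv2.imwrite("pics/crop7.png",np.hstack([crop("scene",200,160,50,50),crop("side",245,185,50,50)]))
E
```

```text
[257.4  171.22] [   6.88    6.75   28.     30.88 4982.88] [481.26  -9.87   7.  ]
[239 241 242 242 241 240 241 215 100 114 116 116 114 114 110 110 111 113
 111 110 110 110 111 112 113 112 111 110 111 112 110 113 103 113 178 217
 217 199 140  85  84  85  85  84  84  87  85  84  85  84]
0 65 x -11.975134386017931 14.116265788372235 z 8.471757278152355 14.889712505225335
4 57 x -8.94496879004371 10.981475105303621 z 12.57548770116675 14.832746161970345
8 60 x -12.136174328509563 14.265150111065767 z 4.7693954316306195 15.747863024078612
12 98 x -12.923222314968104 15.179638245711073 z 5.216034059518806 15.486669139701885
16 17 x -11.667073719261897 14.557217309809198 z 6.765135398742266 15.204514110761583
36 5 x -0.9229984112851155 3.109383911297852 z 8.021469367946708 8.370654590624776
40 20 x -4.225076994114875 6.450617098251203 z 6.004736377243462 8.387222068560018
44 27 x -6.023579520763497 8.26687596237308 z 3.4493986308075115 8.283026917405362
48 24 x -6.180225761989111 8.362441550910217 z 3.282112877521484 8.095245816349822
52 23 x -5.37157425141615 8.444694396229037 z 3.2711734842025635 8.151629395203537
56 21 x -6.414406326309122 8.534787991134294 z 3.0092099203946674 8.212928427225288
60 26 x -6.528956729781329 8.675241176497035 z 2.6473362992686416 8.339924856834568
64 12 x -4.769114780994098 8.863018253456938 z 1.6610794163308595 7.989204357430328
80 76 x -6.1333784050781235 8.40905411811734 z -0.0812542194061748 8.248661784255448
84 13 x -6.221535097580633 7.505222334088457 z 3.1982937899235093 7.755562877128756
floor/disc z [3.3  4.65 7.92] [473.04  -8.76   7.71]
```

View pics/crop7.png

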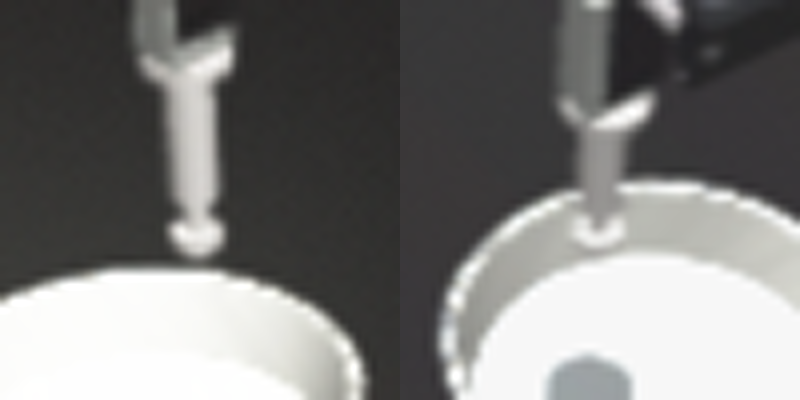

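```bash
python3 - <<'E'
from disc import *
from go import cur
W,d=pickle.load(open("pics/wrist7.pkl","rb"));p=cv2.imread("pics/wrist7.png")
g=cv2.cvtColor(p,cv2.COLOR_BGR2GRAY)
r=cv2.resize(g[150:195,235:280].astype(np.float32),None,fx=8,fy=8,interpolation=cv2.INTER_CUBIC)
m=(r<175).astype(np.uint8);n,l,st,ce=cv2.connectedComponentsWithStats(m);k=(l==l[8*12,8*22]).astype(np.uint8)
cs,_=cv2.findContours(k,cv2.RETR_EXTERNAL,cv2.CHAIN_APPROX_NONE);c=max(cs,key=len)[:,0].astype(float)
q=(c+.5)/8-.5+[235,150]; q=q[q[:,1]<180]
X=np.array([onz(W,*a,7)[:2] for a in q])
A=np.c_[2*X,np.ones(len(X))];s=np.linalg.lstsq(A,(X**2).sum(1),rcond=None)[0];R=np.sqrt(s[2]+s[0]**2+s[1]**2)
print("disc circle",s[:2],R)
pos,rr=cur();print("tcp",pos)
foot=pos+rr.apply([1.1,88,0.2]);print("foot",foot,"foot proj",proj(W,foot))
dx=np.array([s[0],s[1],7])-foot;print("shift tool",rr.inv().apply(dx))
S=vision.calibration("scene");D=vision.calibration("side")
print("foot scene/side",tri([ray(S,200+195/8,160+246/8),ray(D,245+198/8,185+240/8)]),proj(S,foot),proj(D,foot),(200+195/8,160+246/8),(245+198/8,185+240/8))
E
```

```text
disc circle [480.98  -9.79] 17.716224309317102
tcp [480.48 -10.47 178.67]
foot [480.38  -9.51  90.67] foot proj [257.46 189.65]
shift tool [ 0.01 83.67 -0.74]
foot scene/side (array([477.98, -11.99,  90.51]), [np.float64(2.121466286902215), np.float64(2.1214662869023977)]) [223.8  191.41] [268.97 214.  ] (224.375, 190.75) (269.75, 215.0)
```

Disc found (circle radius 17.7 mm against 18), the foot is within 1 mm of it laterally and about 84 mm above. Descend 72 mm, then check.

```bash
python3 -m crank '[[0,18,0,0,0,0],[0,38,-1,0,0,0],[0,56,-1,0,0,0],[0,68,-1,0,0,0],[0,72,-1,0,0,0]]' 0; python3 -m crank '[[0,0,0,0,0,0],[0,0,0,0,0,0],[0,0,0,0,0,0]]' 0; python3 - <<'E'
from h import *
import pickle
F=[]
c=vision.calibration("wrist");p,d=vision.read_camera("wrist");cv2.imwrite("pics/wrist8.png",p);pickle.dump((c,d),open("pics/wrist8.pkl","wb"));F.append(env.state()["ft_force"])
a,da=vision.read_camera("scene");F.append(env.state()["ft_force"]);b,_=vision.read_camera("side");F.append(env.state()["ft_force"])
for i in range(5): vision.read_camera("side");F.append(env.state()["ft_force"])
cv2.imwrite("pics/scene8.png",a);cv2.imwrite("pics/side8.png",b)
print(env.state()["eef_pos"],env.state()["tcp_rot"],np.mean(F,0),np.std(F,0))
def z(i,v,u,h,w): return cv2.resize(i[v:v+h,u:u+w],(400,300),interpolation=cv2.INTER_CUBIC)
o=np.vstack([np.hstack([z(p,100,170,120,160),z(a,185,195,45,60)]),np.hstack([z(b,205,240,45,60),cv2.resize(p,(400,300))])]);cv2.imwrite("pics/both8.png",o)
E
```

```text
t: 7.4
eef_pos: [481.0, -10.1, 105.8]
tcp_rot: [-1.568, 0.002, 1.377]
ft_force: [0.5, 0.5, -0.4]
opening: 0.207
t: 7.7
eef_pos: [481.3, -10.0, 106.4]
tcp_rot: [-1.569, 0.002, 1.378]
ft_force: [0.5, -0.8, -1.4]
opening: 0.211
[481.04986421 -10.13315925 105.85585126] [-1.56845752  0.00196195  1.3772697 ] [-0.19660903  0.33886995 -1.52899887] [0.62013823 0.36761971 0.63349074]
```

View pics/both8.png

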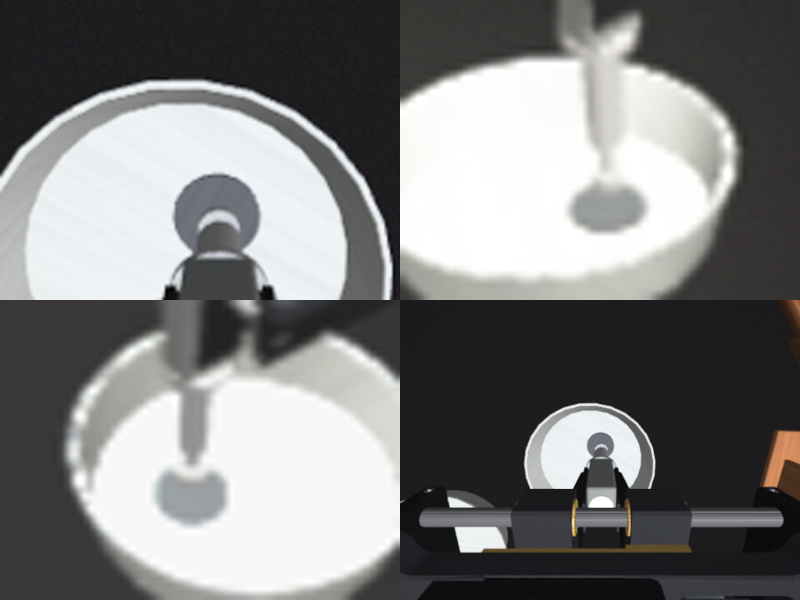

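```bash
cat > f.py <<'E'
from h import *
F=[];Z=[]
for i in range(16):
    vision.read_camera("side");s=env.state();F.append(s["ft_force"]);Z.append(s["eef_pos"])
print(s["t"],np.mean(Z,0).round(2),"F",np.mean(F,0).round(2),"se",(np.std(F,0)/4).round(2))
E
python3 -m crank '[[0,4,0,0,0,0],[0,8,0,0,0,0],[0,8,0,0,0,0]]' 0; python3 f.py
python3 -m crank '[[0,2,0,0,0,0],[0,4,0,0,0,0],[0,4,0,0,0,0]]' 0; python3 f.py
```

```text
t: 8.4
eef_pos: [480.7, -10.1, 97.2]
tcp_rot: [-1.567, 0.002, 1.377]
ft_force: [-0.1, 0.2, -0.4]
opening: 0.21
9.2 [481.03 -10.15  97.86] F [-0.04 -0.05 -1.56] se [0.1  0.14 0.09]
t: 9.5
eef_pos: [481.0, -10.2, 93.7]
tcp_rot: [-1.568, 0.002, 1.377]
ft_force: [0.0, -0.7, 0.4]
opening: 0.209
10.3 [481.02 -10.15  93.89] F [ 0.05 -0.18 -0.44] se [0.11 0.1  0.16]
```

Just touching (+1.1 N) at TCP z ≈ 94, matching the predicted 95. Press on in small steps.

```bash
python3 -m crank '[[0,1.5,0,0,0,0],[0,3,0,0,0,0],[0,3,0,0,0,0]]' 0; python3 f.py
python3 -m crank '[[0,1,0,0,0,0],[0,2,0,0,0,0],[0,2,0,0,0,0]]' 0; python3 f.py
```

```text
t: 10.6
eef_pos: [481.1, -10.2, 90.8]
tcp_rot: [-1.569, 0.002, 1.377]
ft_force: [-0.2, -0.1, 2.0]
opening: 0.211
11.4 [481.04 -10.16  90.91] F [-0.27  0.13  1.13] se [0.11 0.14 0.12]
t: 11.7
eef_pos: [481.0, -10.2, 88.8]
tcp_rot: [-1.569, 0.002, 1.377]
ft_force: [-0.2, -0.7, 1.5]
opening: 0.208
12.5 [481.05 -10.17  88.92] F [-0.26 -0.12  2.04] se [0.13 0.12 0.13]
```

Net +3.6 N is half-way in. One last look before handing in.

```bash
python3 - <<'E'
from disc import *
from go import cur
c=vision.calibration("wrist");p,d=vision.read_camera("wrist")
a,_=vision.read_camera("scene");b,_=vision.read_camera("side")
def z(i,v,u,h,w): return cv2.resize(i[v:v+h,u:u+w],(400,300),interpolation=cv2.INTER_CUBIC)
o=np.vstack([np.hstack([z(p,110,170,120,160),z(a,185,195,45,60)]),np.hstack([z(b,205,240,45,60),z(a,130,90,180,240)])]);cv2.imwrite("pics/both9.png",o)
g=cv2.cvtColor(p,cv2.COLOR_BGR2GRAY)
m=(g<190).astype(np.uint8)
pos,r=cur()
vs,us=np.mgrid[150:240,235:285];vs=vs.ravel();us=us.ravel();f=K(c);zz=d[vs,us]
P=(c["pose"][:3,:3]@np.stack([(us-c["cx"])/f*zz,(vs-c["cy"])/f*zz,zz])).T+c["pose"][:3,3]
t=r.inv().apply(P-pos)
for lo in range(4,90,4):
    k=(t[:,1]>lo)&(t[:,1]<=lo+4)&(abs(t[:,0])<16)&(abs(t[:,2])<18)&(zz>0)
    if k.sum()>3: print(lo,k.sum(),"x",t[k,0].min(),t[k,0].max(),"z",t[k,2].min(),t[k,2].max())
r8=cv2.resize(g[150:195,235:280].astype(np.float32),None,fx=8,fy=8,interpolation=cv2.INTER_CUBIC)
print("foot nominal",pos+r.apply([1.1,82,.2]), "tilt",np.degrees(np.arccos(-r.as_matrix()[2,1])))
E
```

```text
4 55 x -8.551891558397124 11.379568365597004 z 12.460058408965844 14.951269432830808
8 80 x -11.733142634768573 14.668360150458753 z 4.392234836035992 15.234402518096115
12 81 x -12.541407427919124 15.699551564504398 z 4.625291414162763 15.478027616669157
16 10 x -5.401368938480603 14.26764828584792 z 7.963418367362049 15.123049525597853
36 6 x 0.2931174680672764 5.980567597870977 z 6.8436001415314225 8.207931483680376
40 23 x -3.8394403881190104 6.85519152460098 z 5.961395012648405 8.240683027430338
44 25 x -5.629497269353946 8.670510207561247 z 3.504717187271784 8.169974998548149
48 21 x -5.72839825260678 8.764323589587647 z 3.303487793851158 8.224366992976572
52 26 x -5.803257836828558 8.88468443049604 z 2.9576581666280246 8.135126699258478
56 19 x -5.916644522439597 9.007983284284334 z 2.557937760569782 8.075569702478713
60 28 x -6.127616746914676 9.1379652663552 z 2.119297456603656 8.263522037195209
64 12 x -4.383077989269545 9.254305871100188 z 1.8414243392510372 7.81648740938049
72 33 x -6.491594170200769 8.613093938445486 z -0.48933591268418974 7.723632713031126
76 42 x -15.294368453643218 15.36382217158441 z -1.9294664758842643 16.930643045696502
80 579 x -15.69341463526827 15.710304376242275 z -13.504686169440069 17.97196441479292
84 122 x -15.848000103703683 15.947743637226074 z -17.043026021432638 17.86924809116305
foot nominal [480.84  -9.17   6.91] tilt 0.17007054888063283
```

View pics/both9.png

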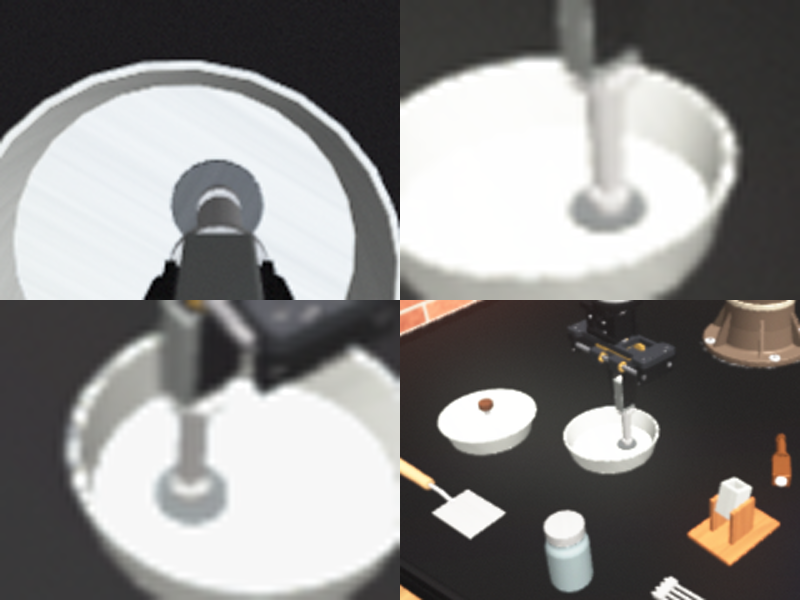

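All three views show the foot wholly on the disc. The foot's upper rim sits about 6–8 mm further up the probe than when it was free, and the collar hasn't moved in the grip.

```bash
python3 -c "
from cell import job; print(job.job_done())"
```

```text
the job is handed in; nothing more can be done
None
```

I took the grey probe out of its leaning holder along the lean and pressed it upright on the dark disc in the open pan. I handed the job in at about 12.7 s, with the gripper still holding the probe there. No verdict was reported.

**Last checks**
- **Position:** the foot is within about 1 mm of the disc centre. I measured the disc at (481, −10) mm with a radius of 17.7 mm; it should be 18 mm.
- **Upright:** the tool was tilted 0.2°, and the probe had not slipped in the grip.
- **Press:** the net force was +3.6 N (±0.2), which is about 6 mm of travel and so half-way. The arm's travel after first contact and the wrist depth image both agree, roughly.
- **Surroundings:** in the last scene view the lid, the pans, the jar, the spatula and the brown look-alike in view stood where they were. The scraper was outside that crop and I did not check it at the end.

**One disagreement:** the scene and side cameras put points about 2–5 mm away from where the wrist camera did. I used the wrist camera for the final alignment, and the force on contact came within 1 mm of the height it predicted.

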